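# Hang the round basket carrier on the drip rail

### The arm

A 6-joint arm with a two-finger parallel gripper is mounted at the origin on the work surface. World frame = base frame: x ahead of the robot, y to its left, z up, the work surface at z = 0. Lengths are in m, angles in degrees, forces in N, time in s.
With the tool pointing down it reaches from about 0.35 to 1 m from the base axis. Payload 7.1 kg.
Tool frame: the origin (TCP) lies midway between the tips of the shut fingers; the grasp point (between the pads) lies 19 mm behind it; x points along the fingers, z is the direction in which the jaws open and shut, and the axes are right-handed (so a half turn about x gives the same grasp; the last joint's range is limited). The gripper opens to 85 mm and grips with 20 to 120 N. Pads are 22 mm wide; open, the fingers measure 114 mm over their backs; the gripper's body (76 mm by 85 mm) begins 54 mm behind the grasp point. The pads swing forward as they close: fully open they stand 13 mm farther back than shut.
Start: joints at [-68.297, 24.242, 93.386, -0, 62.372, -1.089], TCP at [0.242, -0.576, 0.204] pointing down, gripper open.
Joint ranges: [-172.04, 172.04], [-51.8, 120.97], [4.93, 147.93], [-75.15, 255.16], [6.16, 154.13], [-145.62, 145.62]. Speed limits (degrees/s): [136.94, 136.94, 172.46, 180, 180, 180].

### API

Orientations are given as [roll, pitch, yaw] about the fixed x, y, z axes, in that order (R = Rz(yaw) Ry(pitch) Rx(roll)).
In Python, from station import * gives the robot as it stands.
- The arm moves only by the tool drive_tool, never from a script. Its argument "deltas" is a list of rows, each an object with "hand": the opening, from 0 (shut) to 1 (fully open); "dp": the shift along the world's x, y, z each as a share of 0.04 m, from -1 to 1, a list of three; "angular": the turn, a rotation vector about the world's x, y, z each as a share of 4 degrees, from -1 to 1, a list of three. A call has 1 to 8 rows; each row shifts and turns the pose as measured when the row begins; what a row does not reach is not made up. A row lasts 1/10 s, in which the tool goes at most 50 mm and 8.59 degrees, less where a joint would pass 70% of its speed; a pose out of reach is approached as far as the arm can. A call with a number of a shift or a turn outside -1 to 1 is refused whole. A call with a gripper value outside its range is refused whole. The fingers move at their own pace and stop on an object; "force" is the grip in N (left out, the last holds). Time passes only in rows, so rows that do not move let the fingers close. It gives the time, the measured TCP pose, the force and the opening at its end, in the units of the state.
- state(): the state, without advancing time (a new reading comes with each control period).
- get_image(name): name is "scene" or "side" or "wrist"; returns (picture, depth): 480x640x3 uint8, blue, green, red; 480x640 float32, m along the optical axis (not along the pixel's ray), 0 where there is no reading.
- camera_params(name): a dict with "fx", "fy", "cx", "cy" (pixels), "k1" (the pictures are not rectified: a ray, as slopes to the right and down, at radius r is drawn at 1 + k1 r^2 times it, then the intrinsics apply), "extrinsics" (4x4, takes a point from camera to world coordinates); the wrist camera has in their place "hand_eye" (4x4, takes a point from camera to tool coordinates, whose origin is the TCP and whose axes are the tool frame's). Camera axes: x right, y down, z forward; pixel columns grow to the right and rows downward; lengths in m; the calibration is good to about 2 mm. A picture is of the moment at which its call begins: read the wrist's pose just before it. camera_params takes no time and is no camera call.
- close_job(): hands the job in, once; it reports no verdict.
Trained networks look in the newest picture that a camera, given by its name, has taken for a name from the list of things; names that differ only in an ending like _2 or _b are one class to them, and where a whole thing is asked for, a point or a joint stands for the part that bears it (a point fixed in the world has none). Each returns a list of dicts, best first, with "confidence" (0 to 1); they miss things now and then, are a little off and sometimes report something else, mostly with a low value. They report only what shows in the picture. A call takes as long as a camera call. They do not tell look-alikes from the thing itself.
- silhouettes(camera, label): "region" (480x640 bool, what is visible of it) and "at" ([column, row] in pixels, amid what is visible of it).
- tip_of(camera, label): "at" ([column, row] in pixels: a listed point, or the origin of a listed thing).
The state is a dict: "t": time; "joint_pos": joint angles; "joint_velocities": joint speeds; "effort": joint torques, N m; "tool_pos": TCP position; "orientation": TCP orientation; "ft_force": force on the tool from outside, world axes, zero at the start; "wrist_torque": the same for the moment, N m; "grip_width": opening from 0.0 (shut) to 1.0 (fully open).
Only numpy, scipy, OpenCV 4.12 (cv2) and the standard library are available. Lean on these libraries where they do the work, as an engineer would, in place of code of your own. Each camera call takes 0.05 s, during which the arm holds its last target. There are 200 camera calls.

### The job

Take the steel carrier with the round basket and hook it onto the horizontal rail, about 12 cm to one side of the black band, where there is more room. Then slide it along the rail, without unhooking it, until the hook sits on the black band over the white drip dish, and leave it hanging there freely, still and upright.

Things in the scene. Friction and masses are not known exactly. Their poses are not given: they have to be found in the camera images.
- carrier_mid (a point): Centre, 78 mm above the underside, of the loose steel carrier with a round basket (68 mm wide, 25 high) at its foot; 156 mm tall, 0.25 kg. z up, x to its hook's open side (away from the robot, within 30 deg). Black grip block on top, 30 (x) by 14 mm (y), 35 to 78 mm above here, centred at x = -10 mm: pinch across y, 61 mm above here. Not wanted: same-height carriers with square basket or vials.
- carrier_seat (a point): Point in the hook where the rail's axis lies when hung: 27 mm above, 10 mm to -x of carrier_mid; same axes. Hook 26 mm wide (y), 46 between spine (-x) and tip (x); V-shaped roof, 7 mm above here, self-centring on the rail. Tip ends 20 mm below here, basket rim 80 below: the rail enters from +x with this point 30 to 70 mm (best 45) above the rail's axis; then lower the carrier.
- rail_mid (a point): Mid-point of the axis of the fixed steel rail, 200 mm above the bench: a round bar 12 mm thick, 540 mm long, along y, between two 240 mm posts with 28 mm clamp blocks. z up, x across the rail, away from the robot. The other carriers stand between robot and rail, 156 mm tall: carry over them.
- band (a point): Centre, on the rail's axis, of the 14 mm wide black band on the rail (the mark), up to 130 mm to either side of rail_mid. Same axes as rail_mid. The band is 0.6 mm proud: the hook slides over it. A white drip dish, 100 by 110 mm, 14 mm high, stands on the bench right below.
Things that resemble listed ones, but are neither listed nor needed, are in the scene too. Leave any red look-alike of the part that bears band alone. What is shaped like the part that bears carrier_mid but green is not meant.

How it is judged:
By the outcome, as a careful person would: the job done as asked, in the order asked, and still so for the second after the job is handed in, with the robot touching nothing.
It also fails if it takes over 45 s, if anything falls off the work surface, if the arm or the gripper's body presses on something with over 40 N, if the wrist force passes 120 N, or if a joint passes its speed limit or range.

## Working session

There is one attempt and no reset: what is moved stays moved. The work goes in short steps, Python scripts to look and compute and a tool call to move; the robot and the scene stay as the last step left them, time stands still between calls to the robot, and variables do not carry over. Pictures are saved under pics/ and viewed, about 8 in all and at most 12, crops included, and the job is handed in when it is done.

Besides the shell and the picture viewer there is one more tool, called after "Emit:" as name(argument=value, ...), one argument or row to a line, values as JSON. drive_tool: Moves the arm, as the interface text tells. Shift numbers are shares of 0.04 m and turn numbers shares of 4 degrees, none past 1 either way. Its arguments: {"type":"object","properties":{"deltas":{"type":"array","items":{"type":"object","properties":{"hand":{"type":"number"},"dp":{"type":"array","items":{"type":"number","minimum":-1,"maximum":1}},"angular":{"type":"array","items":{"type":"number","minimum":-1,"maximum":1}}}}},"force":{"type":"number"}},"required":["deltas"]}

```bash
mkdir -p pics
cat > h.py <<'E'
from station import *
import numpy as np, cv2
from scipy.spatial.transform import Rotation as R
def ext(n):
    c=camera_params(n)
    if n!="wrist": return c,np.array(c["extrinsics"])
    s=state(); T=np.eye(4); T[:3,:3]=R.from_euler('xyz',s["orientation"],degrees=True).as_matrix(); T[:3,3]=s["tool_pos"]
    return c,T@np.array(c["hand_eye"])
def ray(c,p):
    d=np.array([(p[0]-c["cx"])/c["fx"],(p[1]-c["cy"])/c["fy"]]); u=d.copy()
    for _ in range(20): u=d/(1+c["k1"]*(u@u))
    return np.array([u[0],u[1],1])
def at_depth(c,T,p,z): return (T@np.append(ray(c,p)*z,1))[:3]
def at_z(c,T,p,h):
    d=T[:3,:3]@ray(c,p); return T[:3,3]+d*(h-T[2,3])/d[2]
def proj(c,T,P):
    q=np.linalg.inv(T)@np.append(P,1); u=q[:2]/q[2]; u=u*(1+c["k1"]*(u@u)); return np.array([u[0]*c["fx"]+c["cx"],u[1]*c["fy"]+c["cy"]])
def tri(obs):
    A=np.zeros((3,3));b=np.zeros(3)
    for c,T,p in obs:
        d=T[:3,:3]@ray(c,p); d/=np.linalg.norm(d); M=np.eye(3)-np.outer(d,d); A+=M;b+=M@T[:3,3]
    return np.linalg.solve(A,b)
def med(dep,p,r=2):
    x,y=map(int,np.round(p)); w=dep[max(0,y-r):y+r+1,max(0,x-r):x+r+1]; w=w[w>0]; return float(np.median(w)) if w.size else 0
E
python3 - <<'E'
from h import *
np.set_printoptions(precision=3,suppress=True)
print(state())
for n in ("scene","side"):
    c,T=ext(n); im,d=get_image(n); cv2.imwrite(f"pics/{n}1.png",im); np.save(f"pics/{n}1.npy",d)
    print(n,T[:3,3],T[:3,2],c["fx"])
    for l in ("carrier_mid","carrier_seat","rail_mid","band"):
        for o in tip_of(n,l)[:5]:
            z=med(d,o["at"]); print(l,o["at"],round(o["confidence"],2),z,at_depth(c,T,o["at"],z) if z else None)
print(state()["t"])
E
```

```text
{'t': 0.0, 'joint_pos': array([-68.295,  24.286,  93.433,   0.002,  62.37 ,  -1.09 ]), 'joint_velocities': array([ 0.01 , -0.001,  0.067,  0.016,  0.04 , -0.016]), 'effort': array([ -0.004, -55.74 , -28.175,  -0.   ,   0.007,   0.   ]), 'tool_pos': array([ 0.242, -0.576,  0.203]), 'orientation': array([178.005,  89.911, 110.799]), 'ft_force': array([ 0.098,  0.039, -0.101]), 'wrist_torque': array([ 0.025,  0.021, -0.034]), 'grip_width': 0.9985173892201379}
scene [ 0.97  -0.17   0.858] [-0.576  0.127 -0.807] 518.1061220486096
carrier_mid [195.7, 270.9] 0.67 0.8830997347831726 [ 0.473 -0.276  0.102]
carrier_mid [256.3, 246.5] 0.58 0.9124280214309692 [ 0.442 -0.169  0.104]
carrier_seat [188.7, 258.2] 0.91 0.867371678352356 [ 0.462 -0.283  0.128]
carrier_seat [254.5, 235.1] 0.67 0.9026057720184326 [ 0.432 -0.169  0.124]
rail_mid [397.3, 301.2] 0.97 0.7384191751480103 [0.643 0.017 0.206]
band [364.1, 302.4] 0.87 0.7359193563461304 [ 0.636 -0.03   0.206]
band [153.6, 138.1] 0.67 0.9220009446144104 [ 0.249 -0.32   0.207]
side [0.151 0.626 0.917] [ 0.27  -0.626 -0.732] 510.5591786872776
carrier_mid [344.4, 222.9] 0.76 1.291703462600708 [ 0.448 -0.239  0.001]
carrier_mid [348.9, 190.3] 0.64 1.3764464855194092 [ 0.479 -0.361  0.   ]
carrier_seat [344.5, 214.9] 0.86 1.1508663892745972 [ 0.42  -0.157  0.113]
carrier_seat [354.3, 180.9] 0.86 1.2323027849197388 [ 0.439 -0.278  0.112]
rail_mid [213.7, 214.2] 0.62 1.028231143951416 [0.636 0.025 0.205]
band [226.9, 195.9] 0.97 1.0621140003204346 [ 0.637 -0.031  0.207]
band [442.0, 158.0] 0.81 1.137280821800232 [ 0.248 -0.318  0.205]
0.5
```

View pics/scene1.png

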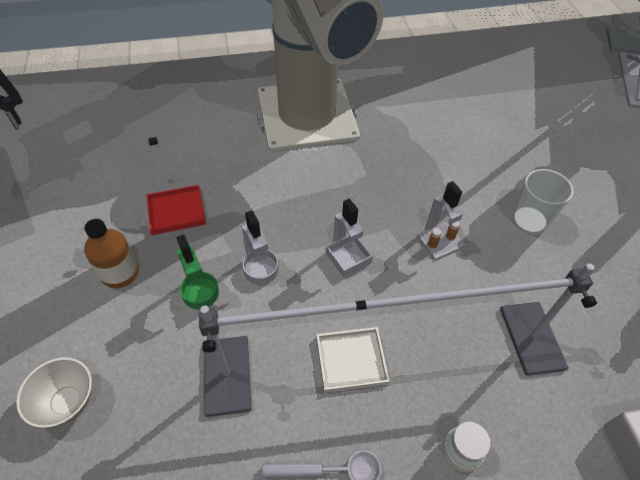

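View pics/side1.png

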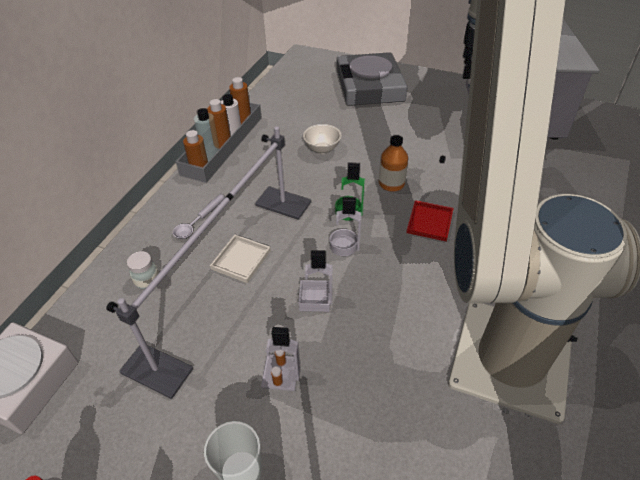

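The round-basket candidates are the steel one at scene (256,246) / side (344,215) and the green one at (196,271). The square basket is at (348,240) and the vials at (442,220). The steel round one fits, since green is excluded. I'll confirm it in a crop and measure the grip block, hook yaw and rail line.

```bash
cat > m1.py <<'E'
from h import *
np.set_printoptions(precision=4,suppress=True)
def cloud(c,T,d):
    v,u=np.mgrid[0:480,0:640]; pts=np.stack([(u-c["cx"])/c["fx"],(v-c["cy"])/c["fy"]],-1)
    und=pts.copy()
    for _ in range(10): und=pts/(1+c["k1"]*(und**2).sum(-1,keepdims=True))
    P=np.concatenate([und,np.ones((480,640,1))],-1)*d[...,None]
    return P@T[:3,:3].T+T[:3,3]
cs={}
for n in("scene","side"):
    c,T=ext(n); cs[n]=(c,T); im=cv2.imread(f"pics/{n}1.png"); d=np.load(f"pics/{n}1.npy"); P=cloud(c,T,d)
    g=im.max(-1)
    m=(d>0)&(P[...,2]>.11)&(P[...,2]<.17)&(g<60)&(abs(P[...,0]-.425)<.05)&(abs(P[...,1]+.165)<.05)
    Q=P[m]; t=Q[Q[:,2]>np.percentile(Q[:,2],98)-.006]
    print(n,"block n",m.sum(),len(t),"mean",Q.mean(0),"top",t.mean(0),t.max(0),t.min(0))
    r=cv2.minAreaRect((t[:,:2]*1000).astype(np.float32)); print(r)
    # basket rim
    b=(d>0)&(P[...,2]>.015)&(P[...,2]<.04)&(abs(P[...,0]-.45)<.07)&(abs(P[...,1]+.165)<.05)
    B=P[b]; print("basket",b.sum(),cv2.minEnclosingCircle((B[:,:2]*1000).astype(np.float32)))
    # rail
    m=(d>0)&(abs(P[...,2]-.2)<.02)&(abs(P[...,0]-.64)<.03)&(P[...,1]>-.2)&(P[...,1]<.25); Q=P[m]
    k=np.polyfit(Q[:,1],Q[:,0],1); print("rail x(y)=",k,"top z",np.percentile(Q[:,2],95))
im=cv2.imread("pics/scene1.png"); a=cv2.resize(im[200:290,215:295],None,fx=5,fy=5,interpolation=cv2.INTER_CUBIC)
im=cv2.imread("pics/side1.png"); b=cv2.resize(im[185:265,310:380],None,fx=5.625,fy=5.625,interpolation=cv2.INTER_CUBIC)
cv2.imwrite("pics/crop1.png",np.hstack([a,b[:450,:390]]))
for l,p,q in(("seat",[254.5,235.1],[344.5,214.9]),("mid",[256.3,246.5],[344.4,222.9]),("band",[364.1,302.4],[226.9,195.9]),("rail",[397.3,301.2],[213.7,214.2])):
    X=tri([(*cs["scene"],p),(*cs["side"],q)]); print(l,X,proj(*cs["scene"],X)-p)
E
python3 m1.py
```

```text
scene block n 258 115 mean [ 0.4229 -0.17    0.1448] top [ 0.4186 -0.1702  0.1563] [ 0.4335 -0.1602  0.1596] [ 0.4029 -0.1801  0.153 ]
((418.07293701171875, -170.268798828125), (31.154985427856445, 13.727861404418945), 17.92267608642578)
basket 323 ((426.2541198730469, -170.83436584472656), 37.664306640625)
rail x(y)= [0.055  0.6412] top z 0.2081837363924196
side block n 221 66 mean [ 0.4133 -0.1631  0.1411] top [ 0.4147 -0.1654  0.1561] [ 0.4292 -0.1543  0.1601] [ 0.3999 -0.1752  0.1525]
((414.5338439941406, -165.735107421875), (28.689363479614258, 15.584999084472656), 19.697057723999023)
basket 247 ((422.126708984375, -164.66143798828125), 37.092830657958984)
rail x(y)= [0.0598 0.6347] top z 0.20807599775197005
seat [ 0.4209 -0.1673  0.106 ] [1.2404 1.0429]
mid [ 0.423  -0.1686  0.0762] [0.2119 0.1769]
band [ 0.6365 -0.0307  0.207 ] [-0.2219 -0.152 ]
rail [0.6397 0.0193 0.1986] [0.3752 0.2399]
```

View pics/crop1.png

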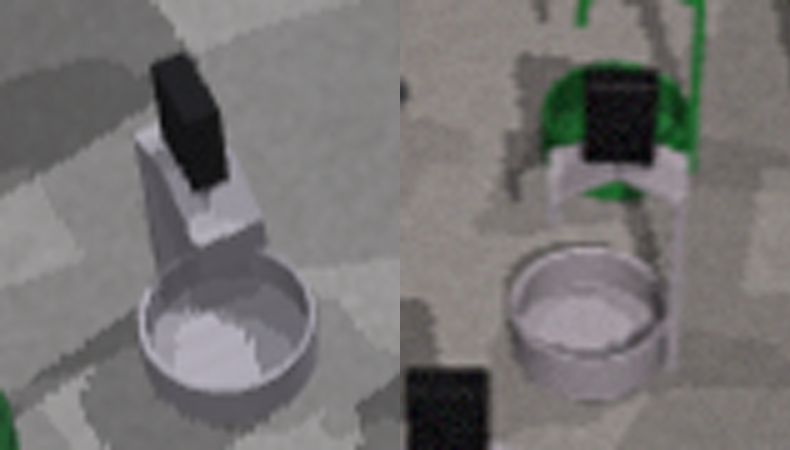

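The crop confirms the target: steel, round basket, black grip block, hook opening toward the rail. Next I'll compute the approach.

Run:
```python
from h import *
s=state(); M=R.from_euler('xyz',s["orientation"],degrees=True).as_matrix(); print(M.round(3)); z=M[:,2]; print("toolz yaw",np.degrees(np.arctan2(z[1],z[0])),s["joint_pos"])
c=camera_params("wrist"); print(np.array(c["hand_eye"]).round(3),c["fx"])
```

```text
[[-0.     0.922  0.387]
 [ 0.     0.387 -0.922]
 [-1.    -0.    -0.   ]]
toolz yaw -67.2048146376394 [-6.82944780e+01  2.42420557e+01  9.33885043e+01 -1.31137996e-03
  6.23703500e+01 -1.08905523e+00]
[[-0.    -0.302  0.953 -0.17 ]
 [-0.    -0.953 -0.302  0.078]
 [ 1.    -0.    -0.     0.001]
 [ 0.     0.     0.     1.   ]] 427.1926901708864
```

Emit:
drive_tool(
  deltas=[
    {"hand":1,"dp":[0,0,1],"angular":[0,0,0]},
    {"hand":1,"dp":[0.1,0.2,1],"angular":[0,0,-0.3]},
    {"hand":1,"dp":[0.4,0.95,0.2],"angular":[0,0,-0.3]},
    {"hand":1,"dp":[0.4,0.95,0],"angular":[0,0,-0.3]},
    {"hand":1,"dp":[0.4,0.95,0],"angular":[0,0,-0.3]},
    {"hand":1,"dp":[0.4,0.95,0],"angular":[0,0,0]},
    {"hand":1,"dp":[0.4,0.95,0],"angular":[0,0,0]},
    {"hand":1,"dp":[0.4,0.95,0],"angular":[0,0,0]},
  ],
)

```text
t: 1.3
tool_pos: [0.3426, -0.3361, 0.2948]
orientation: [39.7, 89.8, -33.0]
ft_force: [0.2, -0.0, -0.1]
grip_width: 1.0
```

Emit:
drive_tool(
  deltas=[
    {"hand":1,"dp":[0.42,0.95,0],"angular":[0,0,0]},
    {"hand":1,"dp":[0.42,0.95,0],"angular":[0,0,0]},
    {"hand":1,"dp":[0.42,0.95,0],"angular":[0,0,0]},
    {"hand":1,"dp":[0.42,0.95,0],"angular":[0,0,0]},
    {"hand":1,"dp":[0.1,0.2,0],"angular":[0,0,0]},
    {"hand":1,"dp":[0,0,0],"angular":[0,0,0]},
  ],
)

```text
t: 1.9
tool_pos: [0.4166, -0.1656, 0.2965]
orientation: [47.3, 89.5, -25.1]
ft_force: [0.8, -0.6, 0.5]
grip_width: 0.998
```

```bash
cat > m2.py <<'E'
from h import *; import sys
np.set_printoptions(precision=4,suppress=True)
s=state(); c,T=ext("wrist"); im,d=get_image("wrist"); cv2.imwrite(f"pics/{sys.argv[1]}.png",im); np.save("pics/w.npy",d); np.save("pics/wT.npy",T)
M=R.from_euler('xyz',s["orientation"],degrees=True).as_matrix(); z=M[:,2]
print(s["t"],s["tool_pos"],"tool x",M[:,0],"z yaw",np.degrees(np.arctan2(z[1],z[0])),s["ft_force"],s["joint_pos"])
for l in ("carrier_mid","carrier_seat","band"):
    for o in tip_of("wrist",l)[:4]:
        zz=med(d,o["at"]); print(l,o["at"],round(o["confidence"],2),at_depth(c,T,o["at"],zz) if zz else None)
v,u=np.mgrid[0:480,0:640]; P=np.array([[0]*3]); 
pts=np.stack([(u-c["cx"])/c["fx"],(v-c["cy"])/c["fy"]],-1);und=pts.copy()
for _ in range(10): und=pts/(1+c["k1"]*(und**2).sum(-1,keepdims=True))
P=(np.concatenate([und,np.ones((480,640,1))],-1)*d[...,None])@T[:3,:3].T+T[:3,3]
m=(d>0)&(P[...,2]>.15)&(P[...,2]<.163)&(im.max(-1)<70)&(abs(P[...,0]-.4165)<.04)&(abs(P[...,1]+.168)<.04)
if m.sum()>20:
    Q=P[m]; print("block top",m.sum(),Q[:,2].mean(),cv2.minAreaRect((Q[:,:2]*1000).astype(np.float32)))
m=(d>0)&(abs(P[...,2]-.2)<.02)&(abs(P[...,0]-.64)<.04)&(P[...,1]>-.2)&(P[...,1]<.25)
if m.sum()>50: Q=P[m]; print("rail",m.sum(),np.polyfit(Q[:,1],Q[:,0],1),np.percentile(Q[:,2],95),Q[:,1].min(),Q[:,1].max())
E
python3 m2.py w1
```

```text
1.9 [ 0.4166 -0.1656  0.2965] tool x [ 0.0073 -0.0034 -1.    ] z yaw -72.39180917248595 [ 0.7785 -0.5874  0.4535] [-23.191    2.3164 109.1813  -0.0165  68.0383  49.206 ]
carrier_mid [320.3, 176.4] 0.89 [ 0.4328 -0.1632  0.1059]
carrier_mid [450.4, 186.9] 0.6 [ 0.4586 -0.2724  0.1082]
carrier_seat [323.1, 197.3] 0.88 [ 0.4264 -0.167   0.1559]
carrier_seat [459.9, 204.3] 0.75 [ 0.449  -0.2792  0.1258]
block top 699 0.15556568817100605 ((416.46697998046875, -169.7709197998047), (29.451271057128906, 12.926918983459473), 17.42718505859375)
```

View pics/w1.png

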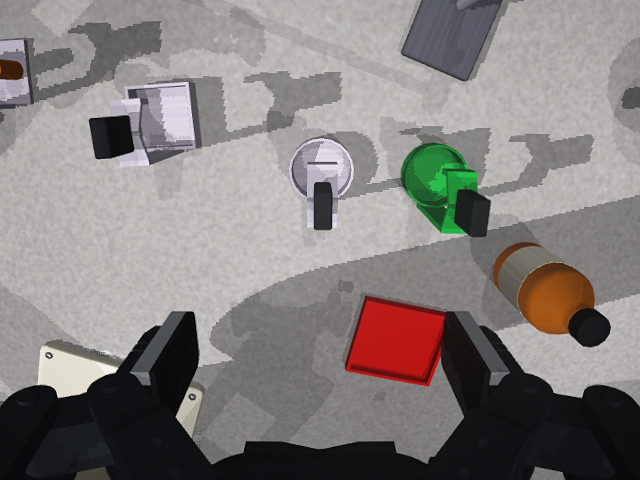

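The carrier is aligned straight ahead at (320,200), and the green one at (450,195) is clear of the fingers. Descending.

Emit:
drive_tool(
  deltas=[
    {"hand":0.7,"dp":[0,-0.08,-0.9],"angular":[0,0,0]},
    {"hand":0.7,"dp":[0,0,-0.9],"angular":[0,0,0]},
    {"hand":0.7,"dp":[0,0,-0.9],"angular":[0,0,0]},
    {"hand":0.7,"dp":[0,0,-0.7],"angular":[0,0,0]},
    {"hand":0.7,"dp":[0,0,-0.5],"angular":[0,0,0]},
    {"hand":0.7,"dp":[0,0,-0.2],"angular":[0,0,0]},
    {"hand":0.7,"dp":[0,0,0],"angular":[0,0,0]},
  ],
  force=60,
)

```text
t: 2.8
tool_pos: [0.4141, -0.1802, 0.1285]
orientation: [41.6, 89.2, -31.9]
ft_force: [0.0, 0.2, 0.2]
grip_width: 0.7
```

Emit:
drive_tool(
  deltas=[
    {"hand":0.7,"dp":[0,0,0],"angular":[0,0,0]},
  ],
)

```text
t: 2.9
tool_pos: [0.4143, -0.181, 0.129]
orientation: [41.6, 89.2, -31.9]
ft_force: [-0.1, -0.3, 0.0]
grip_width: 0.702
```

```bash
python3 m2.py w2
```

```text
2.9 [ 0.4143 -0.181   0.129 ] tool x [ 0.0119 -0.0074 -0.9999] z yaw -73.50969259462536 [-0.0512 -0.305   0.041 ] [-25.0399  16.1369 118.4573  -0.1377  44.6055  48.5643]
carrier_mid [296.7, 221.0] 0.88 [ 0.4337 -0.1652  0.1055]
carrier_mid [517.4, 229.0] 0.63 [ 0.4598 -0.2699  0.1037]
carrier_seat [294.5, 258.4] 0.71 [ 0.4304 -0.1669  0.1464]
carrier_seat [537.1, 261.4] 0.58 [ 0.4495 -0.2792  0.1158]
block top 2784 0.15549658792830812 ((418.74334716796875, -179.8481903076172), (30.543270111083984, 60.292205810546875), 13.307273864746094)
```

Emit:
drive_tool(
  deltas=[
    {"hand":0.7,"dp":[0.06,0.3,-0.1],"angular":[0.1,0.17,0.25]},
    {"hand":0.7,"dp":[0,0,-0.1],"angular":[0,0,0]},
    {"hand":0.7,"dp":[0,0,0],"angular":[0,0,0]},
  ],
)

```text
t: 3.4
tool_pos: [0.4186, -0.1677, 0.1224]
orientation: [49.4, 89.8, -22.9]
ft_force: [0.4, 0.3, -0.0]
grip_width: 0.699
```

Emit:
drive_tool(
  deltas=[
    {"hand":0.4,"dp":[0,-0.02,-0.04],"angular":[0,0,0]},
    {"hand":0,"dp":[0,0,0],"angular":[0,0,0]},
    {"hand":0,"dp":[0,0,0],"angular":[0,0,0]},
    {"hand":0,"dp":[0,0,0],"angular":[0,0,0]},
    {"hand":0,"dp":[0,0,0],"angular":[0,0,0]},
    {"hand":0,"dp":[0,0,0],"angular":[0,0,0]},
  ],
  force=60,
)

```text
t: 4.0
tool_pos: [0.4187, -0.1684, 0.1208]
orientation: [49.2, 89.8, -23.1]
ft_force: [0.1, 0.1, -0.4]
grip_width: 0.137
```

```bash
python3 m2.py w3
```

```text
4.0 [ 0.4187 -0.1684  0.1208] tool x [ 0.0037 -0.0016 -1.    ] z yaw -72.29523971848484 [ 0.075   0.116  -0.4065] [-23.4232  17.1716 118.4759   0.0017  44.1221  48.8706]
carrier_mid [316.8, 240.0] 0.64 [ 0.4339 -0.1631  0.1051]
carrier_mid [544.2, 249.8] 0.62 [ 0.4615 -0.269   0.1029]
carrier_seat [318.5, 278.1] 0.83 [ 0.4298 -0.1653  0.1384]
carrier_seat [565.3, 289.4] 0.82 [ 0.4491 -0.2795  0.1158]
block top 3144 0.156081132409621 ((418.7873840332031, -165.56192016601562), (34.214603424072266, 33.516197204589844), 78.7947769165039)
```

View pics/w3.png

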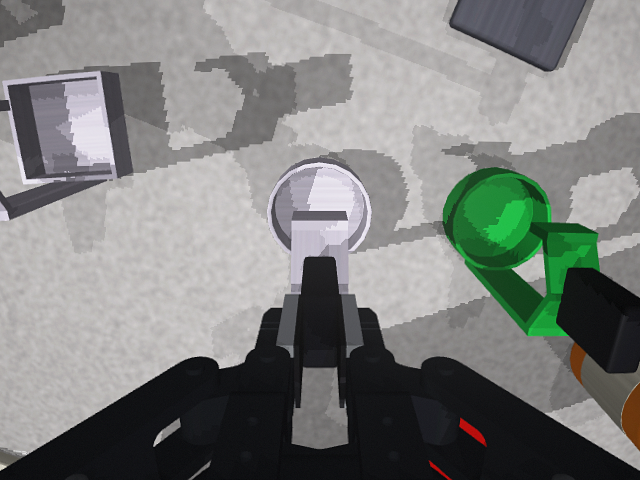

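Gripped: the block sits between the pads at (320,310). Lifting.

Emit:
drive_tool(
  deltas=[
    {"hand":0,"dp":[0,0,0.3],"angular":[0,0,0]},
    {"hand":0,"dp":[0,0,0.8],"angular":[0,0,0]},
    {"hand":0,"dp":[0,0,1],"angular":[0,0,0]},
    {"hand":0,"dp":[0,0,1],"angular":[0,0,0]},
    {"hand":0,"dp":[0,0,1],"angular":[0,0,0]},
    {"hand":0,"dp":[0,0,0.8],"angular":[0,0,0]},
    {"hand":0,"dp":[0,0,0.4],"angular":[0,0,0]},
    {"hand":0,"dp":[0,0,0.1],"angular":[0,0,0]},
  ],
)

```text
t: 5.0
tool_pos: [0.4127, -0.1662, 0.3479]
orientation: [-112.6, 89.9, 175.1]
ft_force: [0.7, -0.7, -2.5]
grip_width: 0.143
```

Emit:
drive_tool(
  deltas=[
    {"hand":0,"dp":[0.3,0.4,0],"angular":[0,0,-0.7]},
    {"hand":0,"dp":[0.5,0.8,0],"angular":[0,0,-0.7]},
    {"hand":0,"dp":[0.5,0.8,0],"angular":[0,0,-0.7]},
    {"hand":0,"dp":[0.5,0.9,0],"angular":[0,0,-0.7]},
    {"hand":0,"dp":[0.5,0.9,0],"angular":[0,0,-0.7]},
    {"hand":0,"dp":[0.5,0.9,0],"angular":[0,0,-0.7]},
    {"hand":0,"dp":[0.4,0.8,0],"angular":[0,0,-0.6]},
    {"hand":0,"dp":[0.2,0.4,0],"angular":[0,0,-0.4]},
  ],
)

```text
t: 5.8
tool_pos: [0.5463, 0.0772, 0.3433]
orientation: [-83.1, 89.3, -177.4]
ft_force: [0.7, -0.7, -2.3]
grip_width: 0.138
```

```bash
python3 m2.py w4
```

```text
5.8 [0.5463 0.0772 0.3433] tool x [-0.0125 -0.0006 -0.9999] z yaw -94.2860869593872 [ 0.7152 -0.6991 -2.268 ] [  6.7786  10.6963  93.4549   0.054   76.5655 101.0523]
carrier_mid [316.1, 239.3] 0.89 [0.5628 0.0769 0.3272]
carrier_seat [318.2, 279.6] 0.91 [0.559  0.0762 0.3635]
carrier_seat [470.6, 66.6] 0.38 [ 0.6379 -0.0341  0.2063]
band [469.6, 66.6] 0.7 [ 0.6379 -0.0334  0.2064]
rail 10260 [0.0571 0.6389] 0.20666226355247364 -0.1635765029452167 0.24982735897492764
```

Emit:
drive_tool(
  deltas=[
    {"hand":0,"dp":[0.3,0.15,0],"angular":[0,-0.2,0.25]},
    {"hand":0,"dp":[0.2,0.1,-0.3],"angular":[0,0,0]},
    {"hand":0,"dp":[0,0,-0.6],"angular":[0,0,0]},
    {"hand":0,"dp":[0,0,-0.6],"angular":[0,0,0]},
    {"hand":0,"dp":[0,0,-0.3],"angular":[0,0,0]},
    {"hand":0,"dp":[0,0,0],"angular":[0,0,0]},
    {"hand":0,"dp":[0,0,0],"angular":[0,0,0]},
  ],
)

```text
t: 6.7
tool_pos: [0.5672, 0.0814, 0.2668]
orientation: [48.1, 89.8, -45.3]
ft_force: [0.3, -0.9, -1.9]
grip_width: 0.142
```

```bash
python3 m2.py w5; python3 -c "
from h import *
for n,(x0,y0) in (('scene',(330,170)),('side',(120,120))):
    im,_=get_image(n); cv2.imwrite('pics/'+n+'2.png',im)
a=cv2.imread('pics/scene2.png')[150:350,300:520];b=cv2.imread('pics/side2.png')[80:300,120:340]
cv2.imwrite('pics/chk2.png',np.hstack([cv2.resize(a,(400,400)),cv2.resize(b,(400,400))]))"
```

```text
6.7 [0.5672 0.0814 0.2668] tool x [ 0.0024 -0.0025 -1.    ] z yaw -93.3779061274029 [ 0.2772 -0.8546 -1.9495] [  7.0639  15.931   96.7298  -0.1701  67.2184 100.5074]
carrier_mid [318.1, 239.3] 0.96 [0.5838 0.0803 0.2511]
carrier_seat [318.3, 281.1] 0.56 [0.5791 0.0805 0.2877]
band [523.4, 105.1] 0.95 [ 0.6376 -0.0322  0.2065]
rail 14390 [0.057  0.6391] 0.2065702276885831 -0.10432232255057178 0.24995917501710813
```

View pics/chk2.png

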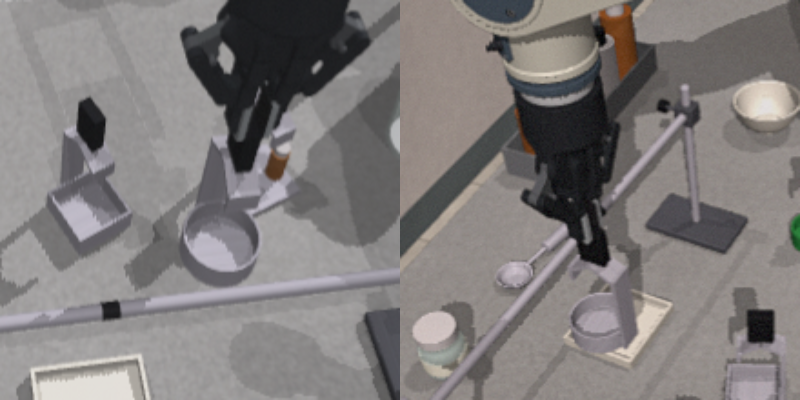

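The carrier is upright in front of the rail with its hook facing it, and nothing is touched. Moving the rail into the hook.

Emit:
drive_tool(
  deltas=[
    {"hand":0,"dp":[0.2,0.05,-0.05],"angular":[0,0,0]},
    {"hand":0,"dp":[0.35,0.05,-0.05],"angular":[0,0,0]},
    {"hand":0,"dp":[0.4,0.05,0],"angular":[0,0,0]},
    {"hand":0,"dp":[0.4,0.05,0],"angular":[0,0,0]},
    {"hand":0,"dp":[0.35,0.0,0],"angular":[0,0,0]},
    {"hand":0,"dp":[0.15,0,0],"angular":[0,0,0]},
    {"hand":0,"dp":[0,0,0],"angular":[0,0,0]},
  ],
)

```text
t: 7.7
tool_pos: [0.6501, 0.0913, 0.2641]
orientation: [84.0, 89.5, -9.3]
ft_force: [0.1, -0.3, -2.5]
grip_width: 0.136
```

```bash
python3 m2.py w6 | cut -c1-230
```

```text
7.7 [0.6501 0.0913 0.2641] tool x [ 0.009  -0.0015 -1.    ] z yaw -93.32075003456296 [ 0.0851 -0.266  -2.4683] [  7.0336  23.352   86.3722  -0.1565  69.7759 100.4076]
carrier_mid [318.0, 237.8] 0.9 [0.6674 0.0904 0.248 ]
carrier_seat [319.3, 280.2] 0.84 [0.6618 0.0901 0.2841]
band [530.3, 251.2] 0.76 [ 0.6389 -0.0311  0.2064]
rail 10679 [0.0572 0.6405] 0.20647905060900282 -0.10481426740378753 0.24996005610056626
```

Emit:
drive_tool(
  deltas=[
    {"hand":0,"dp":[-0.08,0,-0.2],"angular":[0,0.08,0]},
    {"hand":0,"dp":[0,0,-0.35],"angular":[0,0,0]},
    {"hand":0,"dp":[0,0,-0.3],"angular":[0,0,0]},
    {"hand":0,"dp":[0,0,-0.1],"angular":[0,0,0]},
    {"hand":0,"dp":[0,0,0],"angular":[0,0,0]},
  ],
)

```text
t: 8.4
tool_pos: [0.6426, 0.0911, 0.2226]
orientation: [12.8, 89.9, -80.5]
ft_force: [-0.7, -0.1, -2.0]
grip_width: 0.136
```

Emit:
drive_tool(
  deltas=[
    {"hand":0,"dp":[0.1,0,-0.04],"angular":[0,0,0]},
    {"hand":0,"dp":[0,0,-0.04],"angular":[0,0,0]},
    {"hand":0,"dp":[0,0,0],"angular":[0,0,0]},
  ],
)

```text
t: 8.7
tool_pos: [0.6474, 0.0911, 0.2192]
orientation: [24.1, 89.9, -69.2]
ft_force: [0.3, -0.6, -1.9]
grip_width: 0.144
```

Emit:
drive_tool(
  deltas=[
    {"hand":0,"dp":[0,0,-0.04],"angular":[0,0,0]},
    {"hand":0,"dp":[0,0,-0.03],"angular":[0,0,0]},
    {"hand":0,"dp":[0,0,0],"angular":[0,0,0]},
  ],
)

```text
t: 9.0
tool_pos: [0.6479, 0.0912, 0.2169]
orientation: [55.9, 89.9, -37.4]
ft_force: [0.6, 0.1, -1.9]
grip_width: 0.138
```

Emit:
drive_tool(
  deltas=[
    {"hand":0,"dp":[0,0,-0.04],"angular":[0,0,0]},
    {"hand":0,"dp":[0,0,0],"angular":[0,0,0]},
  ],
)

```text
t: 9.2
tool_pos: [0.6484, 0.0912, 0.2165]
orientation: [72.2, 89.8, -21.1]
ft_force: [-0.8, 0.5, -2.2]
grip_width: 0.137
```

```bash
python3 m2.py w7 | head -1|cut -c1-130; python3 -c "
from h import *
for n in ('scene','side'):
    im,_=get_image(n); cv2.imwrite('pics/'+n+'3.png',im)
a=cv2.imread('pics/scene3.png')[210:370,330:490];b=cv2.imread('pics/side3.png')[120:280,120:280]
cv2.imwrite('pics/chk3.png',np.hstack([cv2.resize(a,(400,400)),cv2.resize(b,(400,400))]))"
```

```text
9.2 [0.6484 0.0912 0.2165] tool x [ 0.0036 -0.0014 -1.    ] z yaw -93.30340767595126 [-0.7806  0.4621 -2.2258] [  7.0205  25.8925
```

View pics/chk3.png

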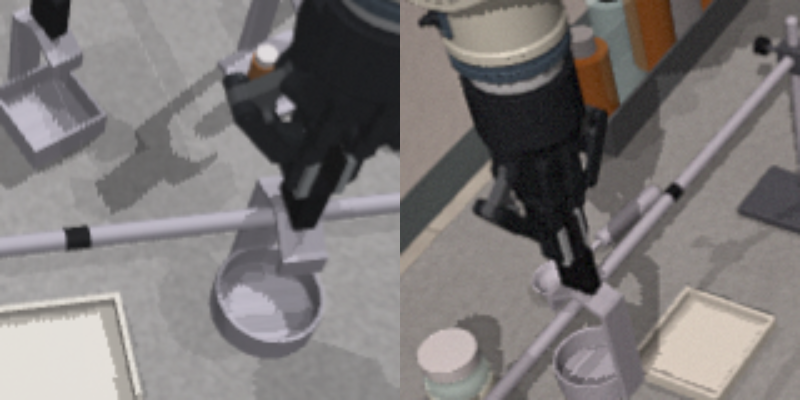

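The hook is over the rail at about (285,215) in the left crop. I'll lower until it makes contact.

Emit:
drive_tool(
  deltas=[
    {"hand":0,"dp":[-0.03,0,-0.06],"angular":[0,0,0]},
    {"hand":0,"dp":[0,0,-0.03],"angular":[0,0,0]},
    {"hand":0,"dp":[0,0,0],"angular":[0,0,0]},
  ],
)

```text
t: 9.8
tool_pos: [0.6488, 0.0912, 0.2166]
orientation: [85.1, 89.5, -8.2]
ft_force: [-2.5, -0.5, -1.2]
grip_width: 0.135
```

Emit:
drive_tool(
  deltas=[
    {"hand":0,"dp":[-0.1,0,0],"angular":[0,0,0]},
    {"hand":0,"dp":[0,0,-0.05],"angular":[0,0,0]},
    {"hand":0,"dp":[0,0,0],"angular":[0,0,0]},
  ],
)

```text
t: 10.1
tool_pos: [0.6469, 0.0913, 0.216]
orientation: [90.3, 89.2, -3.0]
ft_force: [-0.7, -0.1, -3.4]
grip_width: 0.141
```

Emit:
drive_tool(
  deltas=[
    {"hand":0,"dp":[-0.03,0,0],"angular":[0,0.15,0]},
    {"hand":0,"dp":[0,0,-0.05],"angular":[0,0.03,0]},
    {"hand":0,"dp":[0,0,-0.03],"angular":[0,0,0]},
  ],
)

```text
t: 10.4
tool_pos: [0.6477, 0.0914, 0.2157]
orientation: [89.2, 89.6, -4.1]
ft_force: [-3.5, -1.4, 9.2]
grip_width: 0.141
```

Seated: Fz is +9 N at TCP z 0.2157. Relaxing slightly, then sliding toward the band.

Emit:
drive_tool(
  deltas=[
    {"hand":0,"dp":[-0.03,0,0.02],"angular":[0,0.05,0]},
    {"hand":0,"dp":[-0.005,-0.1,0],"angular":[0,0,0]},
    {"hand":0,"dp":[-0.015,-0.25,0],"angular":[0,0,0]},
    {"hand":0,"dp":[-0.015,-0.25,0],"angular":[0,0,0]},
  ],
)

```text
t: 10.8
tool_pos: [0.6454, 0.0677, 0.2159]
orientation: [110.4, 89.8, 17.2]
ft_force: [1.3, 1.9, 1.4]
grip_width: 0.138
```

Emit:
drive_tool(
  deltas=[
    {"hand":0,"dp":[-0.012,-0.25,0],"angular":[0,0,0]},
    {"hand":0,"dp":[-0.015,-0.25,0],"angular":[0,0,0]},
    {"hand":0,"dp":[-0.015,-0.25,0],"angular":[0,0,0]},
    {"hand":0,"dp":[-0.015,-0.25,0],"angular":[0,0,0]},
  ],
)

```text
t: 11.2
tool_pos: [0.6429, 0.0235, 0.2159]
orientation: [118.4, 89.8, 25.1]
ft_force: [1.3, 1.6, 0.5]
grip_width: 0.14
```

Emit:
drive_tool(
  deltas=[
    {"hand":0,"dp":[-0.015,-0.25,0],"angular":[0,0,0]},
    {"hand":0,"dp":[-0.015,-0.25,0],"angular":[0,0,0]},
    {"hand":0,"dp":[-0.015,-0.25,0],"angular":[0,0,0]},
    {"hand":0,"dp":[-0.012,-0.2,0],"angular":[0,0,0]},
    {"hand":0,"dp":[-0.005,-0.1,0],"angular":[0,0,0]},
    {"hand":0,"dp":[0,0,0],"angular":[0,0,0]},
  ],
)

```text
t: 11.8
tool_pos: [0.6405, -0.0191, 0.2168]
orientation: [162.6, 89.3, 69.2]
ft_force: [0.9, 5.3, -1.6]
grip_width: 0.139
```

```bash
python3 m2.py w8 | cut -c1-200; python3 -c "
from h import *
for n in ('scene','side'):
    im,_=get_image(n); cv2.imwrite('pics/'+n+'4.png',im)
a=cv2.imread('pics/scene4.png')[240:360,300:420];b=cv2.imread('pics/side4.png')[140:260,170:290]
cv2.imwrite('pics/chk4.png',np.hstack([cv2.resize(a,(400,400)),cv2.resize(b,(400,400))]))"
```

```text
11.8 [ 0.6405 -0.0191  0.2168] tool x [ 0.0045  0.0118 -0.9999] z yaw -93.48851576944014 [ 0.884  5.305 -1.637] [-3.1253 24.6645 90.8221  0.7643 64.2954 90.0343]
carrier_mid [306.3, 234.3] 0.58 [ 0.6596 -0.0146  0.2   ]
carrier_seat [314.2, 282.3] 0.63 [ 0.6526 -0.0188  0.2392]
band [352.1, 277.5] 0.85 [ 0.6393 -0.0346  0.2055]
rail 18177 [0.0588 0.644 ] 0.2071327058172881 -0.17814267426689542 0.14131853455470492
```

View pics/chk4.png

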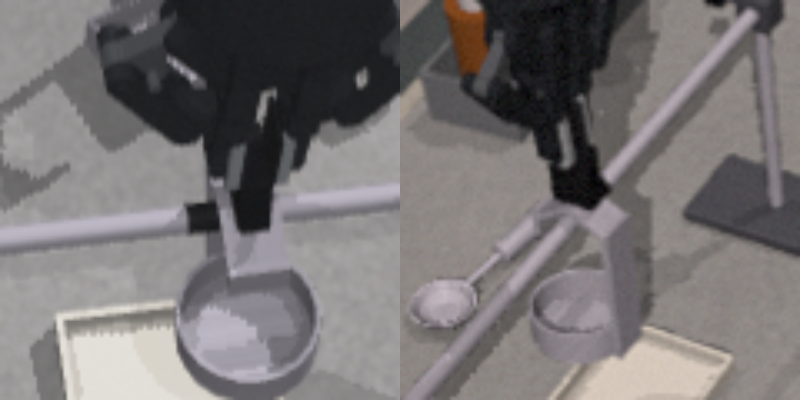

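The hook's leading edge has caught the shoulder of the band (Fy 5 N, tilted 0.7°). I'll level it, unload it slightly and continue.

Emit:
drive_tool(
  deltas=[
    {"hand":0,"dp":[0,0,0.02],"angular":[-0.2,0,0]},
    {"hand":0,"dp":[-0.005,-0.1,0.01],"angular":[-0.05,0,0]},
    {"hand":0,"dp":[-0.008,-0.15,0],"angular":[0,0,0]},
    {"hand":0,"dp":[0,0,0],"angular":[0,0,0]},
  ],
)

```text
t: 12.5
tool_pos: [0.6395, -0.0304, 0.2174]
orientation: [28.9, 89.6, -64.5]
ft_force: [0.7, 0.6, -0.5]
grip_width: 0.136
```

```bash
python3 m2.py w9 | cut -c1-200
```

```text
12.5 [ 0.6395 -0.0304  0.2174] tool x [ 0.0033 -0.0068 -1.    ] z yaw -93.38685290337631 [ 0.7475  0.5848 -0.5134] [-3.5892 24.5972 90.8494 -0.419  64.3435 89.9776]
carrier_mid [310.7, 239.1] 0.64 [ 0.6565 -0.0281  0.2015]
carrier_mid [606.1, 385.8] 0.58 [ 0.4719 -0.2713  0.0944]
carrier_seat [316.9, 279.4] 0.73 [ 0.6516 -0.0306  0.237 ]
carrier_seat [625.4, 412.7] 0.6 [ 0.4597 -0.2777  0.1162]
rail 18083 [0.0575 0.6439] 0.20728512735752572 -0.19208135850316171 0.12803236587146866
```

Emit:
drive_tool(
  deltas=[
    {"hand":0,"dp":[0,-0.03,0],"angular":[0.07,0,0]},
    {"hand":0,"dp":[0,0,-0.02],"angular":[0,0,0]},
    {"hand":0,"dp":[0,0,0],"angular":[0,0,0]},
  ],
)

```text
t: 13.0
tool_pos: [0.6398, -0.0308, 0.2173]
orientation: [83.5, 89.8, -9.9]
ft_force: [0.9, 0.5, -0.6]
grip_width: 0.139
```

```bash
python3 m2.py w10 | head -1|cut -c1-150; python3 -c "
from h import *
for n in ('scene','side'):
    im,_=get_image(n); cv2.imwrite('pics/'+n+'5.png',im)
a=cv2.imread('pics/scene5.png')[240:360,300:420];b=cv2.imread('pics/side5.png')[140:260,170:290]
cv2.imwrite('pics/chk5.png',np.hstack([cv2.resize(a,(400,400)),cv2.resize(b,(400,400))]))"
```

```text
13.0 [ 0.6398 -0.0308  0.2173] tool x [ 0.0041 -0.0007 -1.    ] z yaw -93.39580039907335 [ 0.8623  0.5374 -0.5828] [-3.8113 24.6126 90.8318 -0.0279 64
```

View pics/chk5.png

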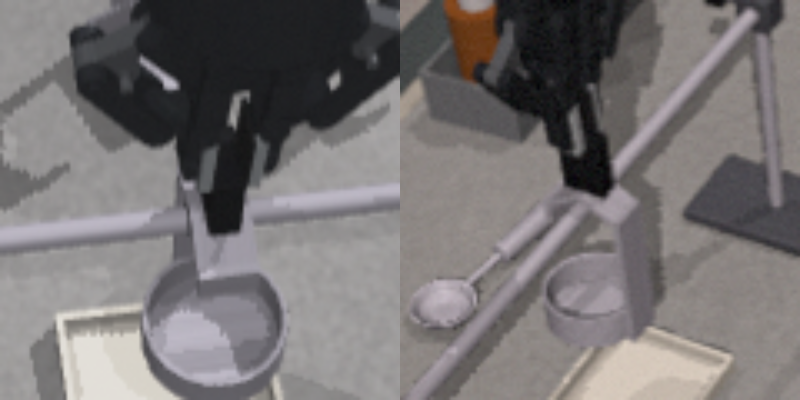

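The band is hidden under the hook. Lowering to full contact, then opening.

Emit:
drive_tool(
  deltas=[
    {"hand":0,"dp":[0,-0.02,-0.03],"angular":[0,0,0]},
    {"hand":0,"dp":[0,0,-0.02],"angular":[0,0,0]},
  ],
)

```text
t: 13.5
tool_pos: [0.6404, -0.0308, 0.2171]
orientation: [97.2, 89.7, 3.8]
ft_force: [-2.4, 0.4, 5.9]
grip_width: 0.139
```

Emit:
drive_tool(
  deltas=[
    {"hand":0.16,"dp":[0,0,0],"angular":[0,0,0]},
    {"hand":0.2,"dp":[0,0,0],"angular":[0,0,0]},
    {"hand":0.3,"dp":[0,0,0],"angular":[0,0,0]},
    {"hand":0.35,"dp":[0,0,0],"angular":[0,0,0]},
    {"hand":0.35,"dp":[0,0,0],"angular":[0,0,0]},
  ],
)

```text
t: 14.0
tool_pos: [0.6391, -0.0306, 0.2156]
orientation: [108.8, 89.9, 15.5]
ft_force: [0.3, 0.1, -0.8]
grip_width: 0.348
```

```bash
python3 m2.py w11 | cut -c1-170; python3 -c "
from h import *
a=cv2.imread('pics/w11.png');cv2.imwrite('pics/chk6.png',a[150:450,170:470])"
```

```text
14.0 [ 0.6391 -0.0306  0.2156] tool x [ 0.0025  0.0007 -1.    ] z yaw -93.38379371383473 [ 0.2949  0.0935 -0.8244] [-3.8355 24.6992 90.9409  0.0548 64.2188 89.5245]
carrier_mid [609.2, 388.8] 0.78 [ 0.4718 -0.2706  0.0956]
carrier_mid [316.6, 237.8] 0.65 [ 0.6567 -0.031   0.2005]
carrier_seat [628.5, 417.3] 0.94 [ 0.4583 -0.2772  0.1173]
carrier_seat [315.6, 278.5] 0.67 [ 0.6523 -0.0306  0.2367]
rail 18754 [0.0573 0.6434] 0.20734100946344963 -0.1896539881242104 0.12759762108557143
```

View pics/chk6.png

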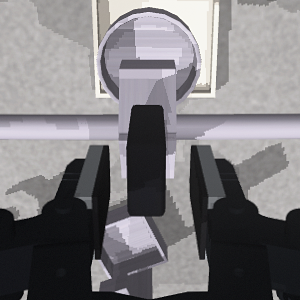

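The fingers are clear on both sides and the carrier hangs upright. Retracting straight up.

Emit:
drive_tool(
  deltas=[
    {"hand":0.4,"dp":[0,0,0.2],"angular":[0,0,0]},
    {"hand":0.4,"dp":[0,0,0.4],"angular":[0,0,0]},
    {"hand":0.4,"dp":[0,0,0.7],"angular":[0,0,0]},
    {"hand":0.4,"dp":[0,0,0.8],"angular":[0,0,0]},
    {"hand":0.4,"dp":[0,0,0.8],"angular":[0,0,0]},
    {"hand":0.4,"dp":[-0.6,0,0.6],"angular":[0,0,0]},
    {"hand":0.4,"dp":[-0.8,0,0.3],"angular":[0,0,0]},
    {"hand":0.4,"dp":[-0.6,0,0],"angular":[0,0,0]},
  ],
)

```text
t: 15.0
tool_pos: [0.5583, -0.0307, 0.3765]
orientation: [99.3, 89.7, 5.9]
ft_force: [0.2, -0.0, -0.0]
grip_width: 0.404
```

```bash
cat > m3.py <<'E'
from h import *
np.set_printoptions(precision=4,suppress=True)
for n in ("scene","side","wrist","scene"):
    c,T=ext(n); im,d=get_image(n); cv2.imwrite(f"pics/{n}6.png",im)
    v,u=np.mgrid[0:480,0:640]; pts=np.stack([(u-c["cx"])/c["fx"],(v-c["cy"])/c["fy"]],-1);und=pts.copy()
    for _ in range(10): und=pts/(1+c["k1"]*(und**2).sum(-1,keepdims=True))
    P=(np.concatenate([und,np.ones((480,640,1))],-1)*d[...,None])@T[:3,:3].T+T[:3,3]
    m=(d>0)&(P[...,2]>.245)&(P[...,2]<.262)&(im.max(-1)<70)&(abs(P[...,0]-.64)<.04)&(abs(P[...,1]+.031)<.04)
    if m.sum()>10: Q=P[m]; print(n,"block top",m.sum(),Q[:,2].mean(),cv2.minAreaRect((Q[:,:2]*1000).astype(np.float32)))
    print([ (o["at"],round(o["confidence"],2)) for o in tip_of(n,"band")[:3]])
a=cv2.imread('pics/scene6.png')[240:360,300:420];b=cv2.imread('pics/side6.png')[140:260,170:290]
cv2.imwrite('pics/chk7.png',np.hstack([cv2.resize(a,(400,400)),cv2.resize(b,(400,400))]))
print(state()["t"])
E
python3 m3.py
```

```text
scene block top 227 0.25168153131864623 ((638.0065307617188, -29.324012756347656), (14.646086692810059, 30.677194595336914), 86.35575866699219)
[([152.5, 139.4], 0.6)]
side block top 91 0.2506007207968486 ((634.7545776367188, -26.025909423828125), (31.307851791381836, 12.880008697509766), 3.142437696456909)
[([441.2, 157.5], 0.85)]
wrist block top 948 0.25125736619743577 ((638.0365600585938, -29.52301597595215), (13.443976402282715, 28.991077423095703), 86.29949188232422)
[]
scene block top 229 0.25164229973870955 ((638.3937377929688, -29.16445541381836), (14.201112747192383, 30.05036735534668), 87.36161804199219)
[([151.4, 142.7], 0.67)]
15.4
```

View pics/chk7.png

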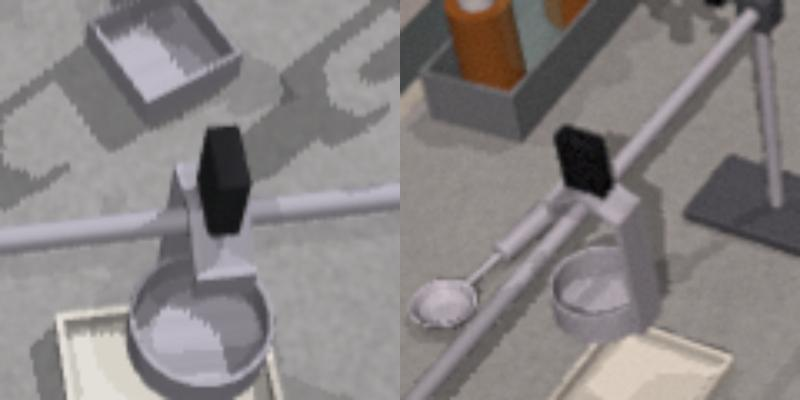

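```bash
python3 - <<'E'
from h import *
np.set_printoptions(precision=4,suppress=True)
for n in ("scene","side"):
    c,T=ext(n); im=cv2.imread(f"pics/{n}1.png").max(-1); o={"scene":(364,303),"side":(228,196)}[n]
    w=im[o[1]-10:o[1]+10,o[0]-12:o[0]+12]; ys,xs=np.where(w<60)
    p=np.array([xs.mean()+o[0]-12,ys.mean()+o[1]-10]); print(n,p,len(xs),at_z(c,T,p,.204))
    # block top face centre predicted for carrier centred on band, compared to measured via colour cloud
E
python3 - <<'E'
import sys; sys.argv=["",""]
sys.path.insert(0,".")
exec(open("m3.py").read())
E
```

```text
scene [360.7432 304.8378] 74 [ 0.6382 -0.0354  0.204 ]
side [229.375 196.125] 24 [ 0.6331 -0.035   0.204 ]
scene block top 231 0.2516052344042721 ((638.662841796875, -29.509349822998047), (14.193294525146484, 29.52269744873047), 85.0632553100586)
[([151.0, 141.3], 0.93)]
side block top 87 0.25070876378060697 ((634.6574096679688, -27.204872131347656), (31.115266799926758, 15.823471069335938), 0.6085111498832703)
[([441.9, 161.1], 0.75), ([227.2, 199.1], 0.2)]
wrist block top 953 0.2512865263691393 ((637.7803344726562, -29.400074005126953), (13.333574295043945, 28.810649871826172), 86.61998748779297)
[]
scene block top 231 0.2516876294096978 ((638.728759765625, -29.277048110961914), (14.76246166229248, 30.336999893188477), 85.66256713867188)
[([153.0, 140.1], 0.95)]
15.8
```

Run:
```python
from h import *
np.set_printoptions(precision=4,suppress=True)
c=camera_params("wrist"); H=np.array(c["hand_eye"])
for f,pos,tx,yaw,o in(("w4",[.5463,.0772,.3433],[-.0125,-.0006,-.9999],-94.286,(470,67)),("w5",[.5672,.0814,.2668],[.0024,-.0025,-1],-93.378,(523,105)),("w6",[.6501,.0913,.2641],[.009,-.0015,-1],-93.32,(530,251))):
    x=np.array(tx)/np.linalg.norm(tx); z=np.array([np.cos(np.radians(yaw)),np.sin(np.radians(yaw)),0]); z-=x*(x@z); z/=np.linalg.norm(z)
    T=np.eye(4);T[:3,:3]=np.c_[x,np.cross(z,x),z];T[:3,3]=pos;T=T@H
    im=cv2.imread(f"pics/{f}.png").max(-1); r=25; w=im[max(0,o[1]-r):o[1]+r,o[0]-r:o[0]+r]
    n,l,st,ce=cv2.connectedComponentsWithStats((w<60).astype(np.uint8)); i=1+st[1:,4].argmax()
    p=ce[i]+[o[0]-r,max(0,o[1]-r)]; print(f,st[i],p,at_z(c,T,p,.206))
```

```text
w4 [ 15  17  23  19 370] [472.3703  68.0568] [ 0.6368 -0.0355  0.206 ]
w5 [ 12  14  33  25 601] [528.3943 105.8353] [ 0.6371 -0.0352  0.206 ]
w6 [ 16  14  28  21 470] [536.6574 249.866 ] [ 0.6394 -0.0352  0.206 ]
```

By colour, the band is at y = -0.0353 in all five views, while the carrier's block is at -0.0294. The networks' band point was biased, so the hook is 6 mm off. I'll re-grip and slide it another 6 mm.

Emit:
drive_tool(
  deltas=[
    {"hand":0.5,"dp":[0.5,0.02,0],"angular":[0,0,0]},
    {"hand":0.5,"dp":[0.9,0.0,0],"angular":[0,0,0]},
    {"hand":0.5,"dp":[0.5,0,0],"angular":[0,0,0]},
    {"hand":0.5,"dp":[0,0,-0.3],"angular":[0,0,0]},
    {"hand":0.5,"dp":[0,0,-0.6],"angular":[0,0,0]},
    {"hand":0.5,"dp":[0,0,-0.5],"angular":[0,0,0]},
    {"hand":0.5,"dp":[0,0,0],"angular":[0,0,0]},
  ],
)

```text
t: 16.5
tool_pos: [0.6344, -0.0297, 0.3138]
orientation: [-118.0, 89.9, 148.6]
ft_force: [-0.1, 1.0, -0.4]
grip_width: 0.501
```

```bash
python3 m2.py w12 | head -1
```

```text
16.5 [ 0.6344 -0.0297  0.3138] tool x [-0.0014  0.0008 -1.    ] z yaw -93.37524155487013 [-0.0877  0.9554 -0.3978] [-3.7772 19.4339 85.6361  0.0446 75.0125 89.5865]
```

Descend 0.097 m, slow at the end.

Emit:
drive_tool(
  deltas=[
    {"hand":0.5,"dp":[0.1,0,-0.4],"angular":[0,0,0]},
    {"hand":0.5,"dp":[0,0,-0.6],"angular":[0,0,0]},
    {"hand":0.5,"dp":[0,0,-0.6],"angular":[0,0,0]},
    {"hand":0.5,"dp":[0,0,-0.4],"angular":[0,0,0]},
    {"hand":0.5,"dp":[0,0,-0.15],"angular":[0,0,0]},
    {"hand":0.5,"dp":[0,0,0],"angular":[0,0,0]},
  ],
)

```text
t: 17.3
tool_pos: [0.644, -0.0301, 0.2321]
orientation: [92.2, 89.1, -1.1]
ft_force: [-0.0, 0.0, 0.3]
grip_width: 0.497
```

Emit:
drive_tool(
  deltas=[
    {"hand":0.5,"dp":[-0.1,0,-0.15],"angular":[0,0.18,0]},
    {"hand":0.5,"dp":[0,0,-0.18],"angular":[0,0,0]},
    {"hand":0.5,"dp":[0,0,0],"angular":[0,0,0]},
  ],
)

```text
t: 17.6
tool_pos: [0.6409, -0.0301, 0.2197]
orientation: [88.1, 89.7, -5.3]
ft_force: [-0.0, -0.0, -0.1]
grip_width: 0.497
```

Emit:
drive_tool(
  deltas=[
    {"hand":0.25,"dp":[-0.03,0.0,-0.04],"angular":[0,0,0]},
    {"hand":0.2,"dp":[0,0,0],"angular":[0,0,0]},
    {"hand":0.1,"dp":[0,0,0],"angular":[0,0,0]},
    {"hand":0,"dp":[0,0,0],"angular":[0,0,0]},
    {"hand":0,"dp":[0,0,0],"angular":[0,0,0]},
  ],
  force=40,
)

```text
t: 18.1
tool_pos: [0.6402, -0.03, 0.2191]
orientation: [89.7, 89.6, -3.7]
ft_force: [0.2, -0.7, -1.0]
grip_width: 0.142
```

```bash
python3 m2.py w13 | head -1
```

```text
18.1 [ 0.6402 -0.03    0.2191] tool x [ 0.0077 -0.0005 -1.    ] z yaw -93.37843622016388 [ 0.2284 -0.7447 -1.0421] [-3.7508 24.4374 90.8535  0.0002 64.2649 89.6275]
```

Emit:
drive_tool(
  deltas=[
    {"hand":0,"dp":[0,-0.06,0.01],"angular":[0,0,0]},
    {"hand":0,"dp":[-0.008,-0.06,0],"angular":[0,0,0]},
    {"hand":0,"dp":[0,-0.03,0],"angular":[0,0,0]},
    {"hand":0,"dp":[0,0,0],"angular":[0,0,0]},
  ],
)

```text
t: 18.7
tool_pos: [0.6398, -0.0366, 0.2192]
orientation: [91.3, 89.6, -2.1]
ft_force: [0.6, 1.3, -2.1]
grip_width: 0.145
```

```bash
python3 m2.py w14 | head -1
```

```text
18.7 [ 0.6398 -0.0366  0.2192] tool x [ 0.0074 -0.0003 -1.    ] z yaw -93.3836293094211 [ 0.6159  1.2581 -2.0877] [-4.3421 24.4375 90.843   0.0182 64.2975 89.0338]
```

Emit:
drive_tool(
  deltas=[
    {"hand":0,"dp":[0,0.01,-0.02],"angular":[0,0,0]},
    {"hand":0,"dp":[0,0,-0.02],"angular":[0,0,0]},
  ],
)

```text
t: 19.1
tool_pos: [0.6405, -0.0364, 0.219]
orientation: [85.0, 89.5, -8.3]
ft_force: [-2.5, -1.4, 5.4]
grip_width: 0.14
```

Emit:
drive_tool(
  deltas=[
    {"hand":0.16,"dp":[0,0,0],"angular":[0,0,0]},
    {"hand":0.2,"dp":[0,0,0],"angular":[0,0,0]},
    {"hand":0.3,"dp":[0,0,0],"angular":[0,0,0]},
    {"hand":0.4,"dp":[0,0,0],"angular":[0,0,0]},
    {"hand":0.45,"dp":[0,0,0],"angular":[0,0,0]},
    {"hand":0.45,"dp":[0,0,0.2],"angular":[0,0,0]},
    {"hand":0.45,"dp":[0,0,0.5],"angular":[0,0,0]},
    {"hand":0.45,"dp":[0,0,0.7],"angular":[0,0,0]},
  ],
)

```text
t: 19.9
tool_pos: [0.6376, -0.0357, 0.2724]
orientation: [77.6, 90.0, -15.8]
ft_force: [0.8, -0.0, -0.5]
grip_width: 0.451
```

Emit:
drive_tool(
  deltas=[
    {"hand":0.45,"dp":[0,0,0.8],"angular":[0,0,0]},
    {"hand":0.45,"dp":[0,0,0.8],"angular":[0,0,0]},
    {"hand":0.45,"dp":[-0.6,0,0.6],"angular":[0,0,0]},
    {"hand":0.45,"dp":[-0.8,0,0.3],"angular":[0,0,0]},
    {"hand":0.45,"dp":[-0.6,0,0],"angular":[0,0,0]},
    {"hand":0.45,"dp":[0,0,0],"angular":[0,0,0]},
  ],
)

```text
t: 20.5
tool_pos: [0.5574, -0.0357, 0.3848]
orientation: [88.8, 89.3, -4.5]
ft_force: [-0.0, 0.3, 0.6]
grip_width: 0.449
```

```bash
python3 m3.py
```

```text
scene block top 221 0.25187884220995177 ((638.8084106445312, -37.55446243286133), (13.96666145324707, 30.600435256958008), 84.27255249023438)
[([152.4, 138.8], 0.95)]
side block top 92 0.2505904992827466 ((634.9010009765625, -34.51044464111328), (13.306381225585938, 30.922658920288086), 85.46981048583984)
[([442.7, 159.9], 0.82)]
wrist block top 870 0.251372665730023 ((637.9647216796875, -37.44202423095703), (13.127086639404297, 29.4288387298584), 86.71922302246094)
[]
scene block top 227 0.25185408861742264 ((638.7677001953125, -37.40234375), (13.780982971191406, 29.7858829498291), 86.06666564941406)
[([152.7, 138.4], 0.64)]
20.9
```

View pics/chk7.png

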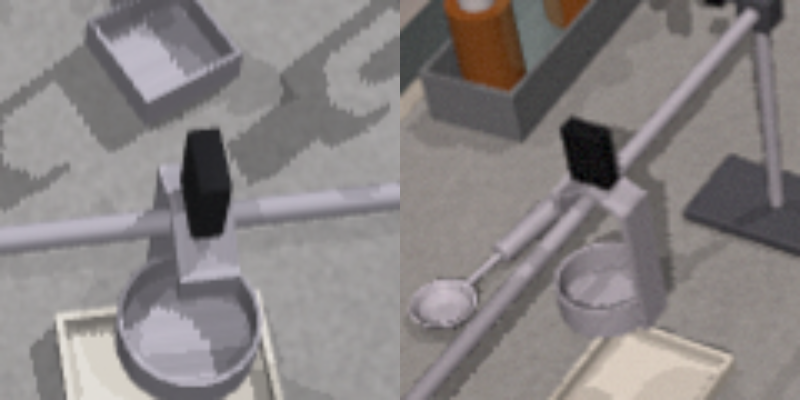

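The block is at y = -0.0374 (scene and wrist) or -0.0345 (side), against the band at -0.0353, so it is within about 2 mm. The carrier is still and upright, and the robot is clear of it. Handing in.

```bash
python3 -c "
from station import *
print(close_job())"
```

```text
the job is handed in; nothing more can be done
None
```

I hooked the steel round-basket carrier onto the rail about 12.5 cm from the black band, on the left (+y) side where there is more room. I then slid it along the rail onto the band, released it and backed the arm off. The job was handed in at about 21 s.

- **Final position:** the grip block's centre was at y = -37.5 mm in the scene and wrist cameras and -34.5 mm in the side camera. The band is at -35.3 mm, so the hook is centred to about 2 mm. The carrier was upright, square to the rail and still between readings, with the robot clear of it.
- **Band position disagreed:** the networks put the band at about -31 mm, so my first stop was 6 mm short. Finding the band by its colour gave -35.0 to -35.5 mm in two fixed and three wrist views. I gripped the hanging carrier again and slid it the rest of the way, without unhooking it.
- **Snag on the way:** the hook caught briefly on the band's edge, with about 5 N of side force. I levelled it and took some of its weight before continuing. The highest force I read was about 9 N, when the hook first seated.

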